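Lay the tone bars on their resonator boxes

TASK

The four wooden tone bars are piled crosswise in two layers in the middle of the bench. Take the pile apart and lay each bar on the felt strips of the resonator box of its own length, the right way up, centred and lined up with the box so that their ends meet, and leave all four lying still.

Things in the scene. Friction and masses are not known exactly. Their poses are not given: they have to be found in the camera images.
- bar_a: Shortest tone bar: dark wood, 140 mm long (x axis), 34 wide (y), 22 thick (z), two black dots on top. Hollowed below: at mid-length the wood spans 6 to 22 mm above the origin (centre of its underside). About 79 g, varies. Starts in the top layer, across the two lower bars, underside 42 mm above the bench.
- bar_b: Second shortest tone bar: dark wood, 170 mm long (x axis), 34 wide (y), 22 thick (z), two black dots on top. Hollowed below: at mid-length the wood spans 6 to 22 mm above the origin (centre of its underside). About 95 g, varies. Starts in the bottom layer, on thin sticks, underside 20 mm above the bench, the upper bars across it.
- bar_c: Second longest tone bar: dark wood, 200 mm long (x axis), 34 wide (y), 22 thick (z), two black dots on top. Hollowed below: at mid-length the wood spans 6 to 22 mm above the origin (centre of its underside). About 112 g, varies. Starts in the top layer, across the two lower bars, underside 42 mm above the bench.
- bar_d: Longest tone bar: dark wood, 230 mm long (x axis), 34 wide (y), 22 thick (z), two black dots on top. Hollowed below: at mid-length the wood spans 6 to 22 mm above the origin (centre of its underside). About 129 g, varies. Starts in the bottom layer, on thin sticks, underside 20 mm above the bench, the upper bars across it.
- box_a: Shortest resonator box: pale wood, 140 mm long (x axis), 56 wide (y), flat top 40 mm above the bench with a black round mark in its middle. Two grey felt strips across it, 45 mm either side of the middle, 10 mm high: a bar on them has its underside 50 mm above the bench. Origin: centre of its underside, on the bench. Does not move.
- box_b: Second shortest resonator box: pale wood, 170 mm long (x axis), 56 wide (y), flat top 40 mm above the bench with a black round mark in its middle. Two grey felt strips across it, 54 mm either side of the middle, 10 mm high: a bar on them has its underside 50 mm above the bench. Origin: centre of its underside, on the bench. Does not move.
- box_c: Second longest resonator box: pale wood, 200 mm long (x axis), 56 wide (y), flat top 40 mm above the bench with a black round mark in its middle. Two grey felt strips across it, 64 mm either side of the middle, 10 mm high: a bar on them has its underside 50 mm above the bench. Origin: centre of its underside, on the bench. Does not move.
- box_d: Longest resonator box: pale wood, 230 mm long (x axis), 56 wide (y), flat top 40 mm above the bench with a black round mark in its middle. Two grey felt strips across it, 74 mm either side of the middle, 10 mm high: a bar on them has its underside 50 mm above the bench. Origin: centre of its underside, on the bench. Does not move.
There are look-alikes about, which are no part of the job. What is shaped like the box_d but turquoise is not meant.

How it is judged:
At the end, for the whole second after the job is handed in: Each of the four bars lies at rest and let go on the box of its own length: centre within 12 mm of the box's centre, long axes parallel within 0.15 rad, level and right way up (within 0.08 rad), underside at the height of the felt (46 to 54 mm above the bench) (horizontal distance between bar_a and box_a below 0.012 m and z of bar_a in the frame of box_a between 0.046 and 0.054 m and angle between the x axis of bar_a and the x axis of box_a, either way round below 0.15 rad and angle between each of bar_a, bar_b, bar_c, bar_d's own z axis and vertical below 0.08 rad and linear speed of each of bar_a, bar_b, bar_c, bar_d below 0.02 m/s and horizontal distance between bar_b and box_b below 0.012 m and z of bar_b in the frame of box_b between 0.046 and 0.054 m and angle between the x axis of bar_b and the x axis of box_b, either way round below 0.15 rad and horizontal distance between bar_c and box_c below 0.012 m and z of bar_c in the frame of box_c between 0.046 and 0.054 m and angle between the x axis of bar_c and the x axis of box_c, either way round below 0.15 rad and horizontal distance between bar_d and box_d below 0.012 m and z of bar_d in the frame of box_d between 0.046 and 0.054 m and angle between the x axis of bar_d and the x axis of box_d, either way round below 0.15 rad); the robot touches nothing.
It also fails if it takes over 128 s, if anything falls off the work surface, if the arm or the gripper's body presses on something with over 40 N, if the wrist force passes 120 N, or if a joint passes its speed limit or range.

ROBOT

A 7-joint arm with a two-finger parallel gripper is mounted at the origin on the work surface. World frame = base frame: x ahead of the robot, y to its left, z up, the work surface at z = 0. Lengths are in m, angles in rad, forces in N, time in s.
With the tool pointing down it reaches from about 0.425 to 1.025 m from the base axis. Payload 9.4 kg.
Tool frame: the origin (TCP) lies on the front face of the gripper's body, between the roots of the fingers; the fingertips stand 73 mm ahead of it and the grasp point (between the pads) lies 54 mm ahead of it (pinch_z is the distance from the TCP to the grasp point, in m); z points along the fingers, y is the line along which they close (so a half turn about z gives the same grasp; the last joint's range is limited). The gripper opens to 85 mm and grips with 20 to 120 N. Pads are 22 mm wide; open, the fingers measure 114 mm over their backs; the gripper's body (76 mm by 85 mm) begins 54 mm behind the grasp point. The pads swing forward as they close: fully open they stand 13 mm farther back than shut.
Start: joints at [-1.187, 0.599, -0.003, 1.599, 0.002, 0.943, -0.08], TCP at [0.322, 0.649, 0.304] pointing down, gripper open.
Joint ranges: [-2.57, 2.57], [-0.35, 1.97], [-1.29, 1.29], [0.11, 2.56], [-1.05, 4.19], [0.11, 1.86], [-2.63, 2.63]. Speed limits (rad/s): [2.22, 2.22, 3.01, 3.01, 3.14, 3.14, 3.14].

INTERFACE

Orientations are given as [roll, pitch, yaw] about the fixed x, y, z axes, in that order (R = Rz(yaw) Ry(pitch) Rx(roll)).
In Python, from cell import move_pose, movel, move_joints, command_gripper, sleep, inverse_kinematics, state, capture, MotionError, sign_off, pinch_z gives the robot as it stands. Calls block until the motion is done:
- move_pose(position, orientation): joint-space move of the TCP to a pose.
- movel(position, velocity=0.15, rotation=None): straight line of the TCP; rotation=None keeps the orientation; velocity is the mean speed in m/s.
- move_joints(angles): joint-space move.
- command_gripper(opening, squeeze=None): opening from 0.0 (shut) to 1.0 (fully open); squeeze is the grip in N (None keeps the last); returns when the fingers have stopped.
- sleep(seconds).
- inverse_kinematics(position, orientation): joint angles nearest the present ones, or None.
- state(): the state.
- capture(name): name is "side" or "top"; returns a dict with "color" (400x640x3 uint8, red, green, blue), "fx", "fy", "cx", "cy" (pixels), "dist_coeffs" ([k1, k2, p1, p2, k3] as OpenCV has them; the pictures are not rectified), "xyz" and "attitude" of the camera in the world. Camera axes: x right, y down, z forward; pixel columns grow to the right and rows downward; lengths in m; the calibration is good to about 2 mm. A picture is of the moment at which its call begins. There is no depth.
A pose or a line that the arm cannot do raises MotionError and nothing moves.
- sign_off(): hands the job in; it is judged then, once.
The state is a dict: "t": time; "joints": joint angles; "qd": joint speeds; "joint_efforts": joint torques, N m; "position": TCP position; "tcp_rot": TCP orientation; "wrist_force": force on the tool from outside, world axes, zero at the start; "moment": the same for the moment, N m; "finger_gap": opening from 0.0 (shut) to 1.0 (fully open); "finger_force": force on a finger pad.
Only numpy, scipy, OpenCV 4.12 (cv2) and the standard library are available. Lean on these libraries where they do the work, as an engineer would, in place of code of your own. Each camera call takes 0.05 s, during which the arm holds its last target. There are 200 camera calls.

## Working session

There is one attempt and no reset: what is moved stays moved. The work goes in short steps, each a Python script; the robot and the scene stay as the last script left them, time stands still between calls to the robot, and variables do not carry over. Pictures are saved under pics/ and viewed, at most 14 in all, crops included, and the job is handed in when it is done.

```bash
ls; mkdir -p pics; python3 - <<'E'
from cell import *
import cv2,json
for n in("top","side"):
    c=capture(n); cv2.imwrite(f"pics/{n}0.png",cv2.cvtColor(c["color"],cv2.COLOR_RGB2BGR))
    print({k:v for k,v in c.items() if k!="color"})
s=state();print(s["t"],s["position"],s["tcp_rot"],pinch_z)
E
```

```text
pics
{'fx': 429.97013376755217, 'fy': 429.97013376755217, 'cx': 316.20983799546116, 'cy': 200.5041927540243, 'dist_coeffs': array([-0.09433468,  0.        ,  0.        ,  0.        ,  0.        ]), 'xyz': array([ 0.30552341, -0.0742206 ,  1.10445392]), 'attitude': array([-3.03828779,  0.016516  , -1.59187198])}
{'fx': 484.0900278352372, 'fy': 484.0900278352372, 'cx': 314.1015617187779, 'cy': 197.9219628925307, 'dist_coeffs': array([-0.11046231,  0.        ,  0.        ,  0.        ,  0.        ]), 'xyz': array([-0.15896985, -0.84240169,  0.75065041]), 'attitude': array([-2.1811354 , -0.02061657, -0.64260665])}
0.1 [0.32224848 0.6491111  0.3031052 ] [-3.14023849e+00  1.57328530e-04  2.68083649e+00] 0.0539
```

View pics/top0.png

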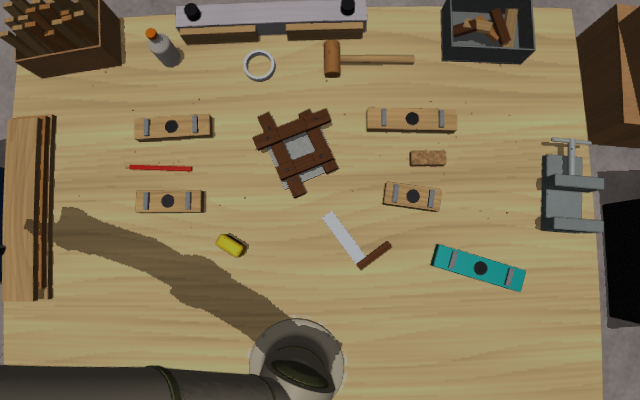

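View pics/side0.png

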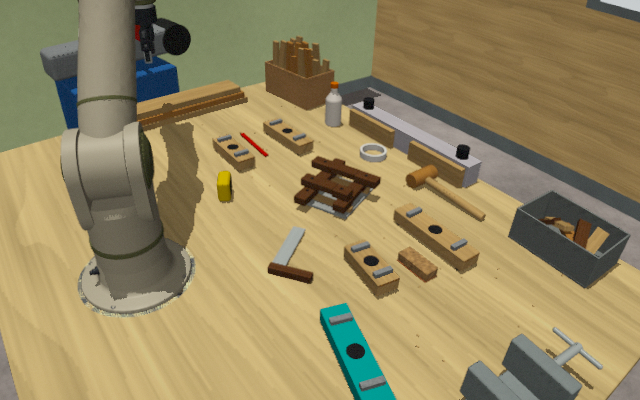

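The top view shows the pile at about (297,150). The candidate boxes are c at (172,127), b at (168,201), d at (412,119) and a at (412,196). The turquoise decoy is at (480,268).

```bash
cat > h.py <<'E'
import numpy as np,cv2
from scipy.spatial.transform import Rotation as R
from cell import *
def ray(c,uv,z):
    K=np.array([[c["fx"],0,c["cx"]],[0,c["fy"],c["cy"]],[0,0,1]])
    p=cv2.undistortPoints(np.array(uv,float).reshape(-1,1,2),K,c["dist_coeffs"]).reshape(-1,2)
    d=np.c_[p,np.ones(len(p))]@R.from_euler("xyz",c["attitude"]).as_matrix().T
    return c["xyz"]+d*((z-c["xyz"][2])/d[:,2])[:,None]
def blobs(m,amin):
    n,l,s,ce=cv2.connectedComponentsWithStats(m.astype(np.uint8))
    return [(ce[i],s[i,4]) for i in range(1,n) if s[i,4]>=amin]
def save(img,name,box,k):
    x0,y0,x1,y1=box
    cv2.imwrite("pics/"+name,cv2.resize(cv2.cvtColor(img[y0:y1,x0:x1],cv2.COLOR_RGB2BGR),None,fx=k,fy=k,interpolation=cv2.INTER_CUBIC))
E
python3 - <<'E'
from h import *
T=capture("top");S=capture("side")
save(T["color"],"pile_t.png",(245,95,345,205),5)
save(S["color"],"pile_s.png",(285,145,390,225),7)
def box(c,u,v,r):
    im=c["color"];x0,y0=int(u-r),int(v-r*.5);I=im[y0:int(v+r*.5),x0:int(u+r)].astype(int)
    mx,mn=I.max(2),I.min(2)
    mk=max((b for b in blobs(mx<60,20)),key=lambda b:-np.hypot(b[0][0]-r,b[0][1]-r*.5))
    fe=[b for b in blobs((mx-mn<30)&(mx>70)&(mx<200),12)]
    return mk[0]+[x0,y0],mk[1],[(b[0]+[x0,y0],b[1]) for b in fe]
for n,u,v,r in(("a",412,196,34),("b",168,201,40),("c",172,127,46),("d",412,119,50)):
    m,a,f=box(T,u,v,r); P=ray(T,[m],.04)[0]
    f=sorted(f,key=lambda b:-b[1])[:2]
    F=ray(T,[f[0][0],f[1][0]],.05);d=F[1]-F[0]
    print(n,P.round(4),a,[b[1] for b in f],"mid",F.mean(0).round(4),"sep",np.hypot(*d[:2]).round(4),"yaw",np.arctan2(d[1],d[0]).round(3))
for n,u,v in(("a",371,261),("b",233,149),("c",288,131),("d",435,230)):
    I=S["color"][v-15:v+15,u-15:u+15].max(2);b=max(blobs(I<60,10),key=lambda b:b[1])
    print("side",n,ray(S,[b[0]+[u-15,v-15]],.04)[0].round(4))
E
```

```text
a [ 0.4225 -0.2997  0.04  ] 127 [np.int32(89), np.int32(88)] mid [ 0.4222 -0.299   0.05  ] sep 0.0904 yaw -1.734
b [0.4246 0.3178 0.04  ] 119 [np.int32(86), np.int32(84)] mid [0.4232 0.3177 0.05  ] sep 0.1088 yaw -1.602
c [0.6185 0.3128 0.04  ] 115 [np.int32(86), np.int32(66)] mid [0.6181 0.3125 0.05  ] sep 0.128 yaw 1.591
d [ 0.6223 -0.3072  0.04  ] 118 [np.int32(81), np.int32(67)] mid [ 0.6209 -0.3067  0.05  ] sep 0.1465 yaw 1.535
side a [ 0.4203 -0.2991  0.04  ]
side b [0.4224 0.321  0.04  ]
side c [0.6173 0.315  0.04  ]
side d [ 0.6192 -0.3073  0.04  ]
```

View pics/pile_t.png

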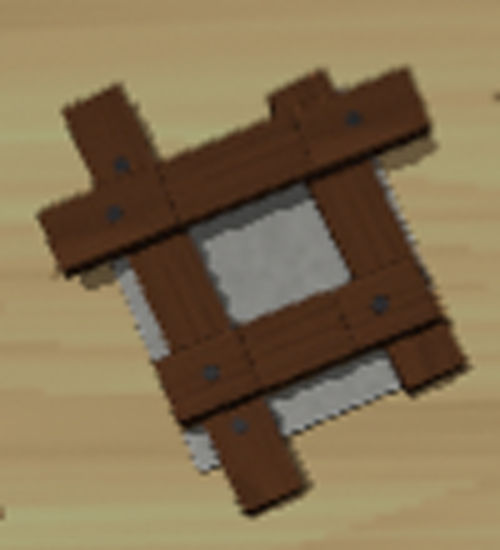

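View pics/pile_s.png

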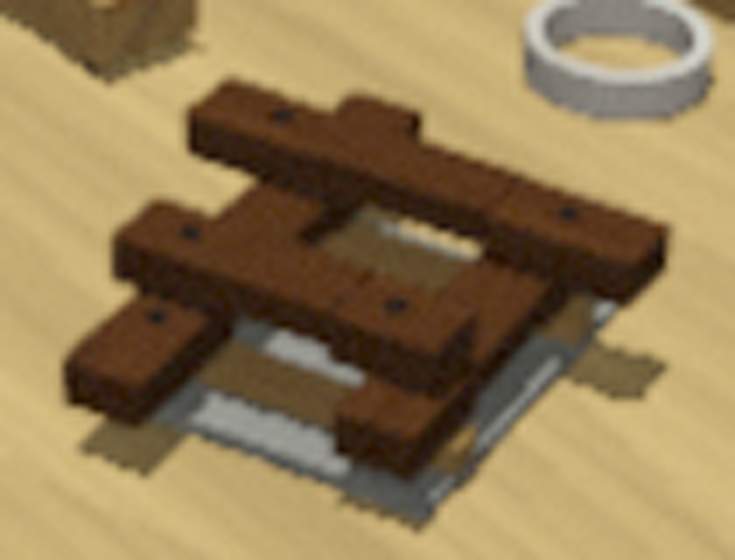

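Felt spacings confirm which box is which. The crop shows bar c on top at the upper side with dots at crop pixels (115,214) and (353,119). Bar a is below it with dots (210,373) and (380,303). Bar d is at lower left with dots (121,164) and (239,426), and b is at lower right. I'll move c first, then a.

```bash
cat >> h.py <<'E'
BOX={"a":(.422,-.2993,-1.734),"b":(.4236,.3183,-1.602),"c":(.618,.3132,1.591),"d":(.6212,-.307,1.535)}
UP=.23
def ori(x,y,z,yaw):
    best=None;q0=np.array(state()["joints"])
    for k in(-2,-1,0,1,2):
        o=[np.pi,0,yaw+k*np.pi]
        q=inverse_kinematics([x,y,z],o)
        if q is not None:
            d=abs(np.array(q)-q0).max()+ (5 if abs(q[6])>2.4 else 0)
            if best is None or d<best[0]-1e-3: best=(d,o)
    return best[1]
def bar(c,uv,z):
    P=ray(c,uv,z);d=P[1]-P[0]
    return (*P.mean(0)[:2],np.arctan2(d[1],d[0])),np.hypot(*d[:2])
def pick(g,under,off=.014,op=.75):
    x,y,w=g; z=under+off+pinch_z
    command_gripper(op)
    o=ori(x,y,UP,w);move_pose([x,y,UP],o)
    movel([x,y,z],.12)
    command_gripper(0.,40)
    s=state();print("grip",s["finger_gap"],s["finger_force"],s["wrist_force"],s["t"])
    movel([x,y,z+.03],.08);movel([x,y,UP],.15)
    print("lift gap",state()["finger_gap"])
def place(n,off=.014,op=.75):
    x,y,w=BOX[n]
    move_pose([x,y,UP],ori(x,y,UP,w))
    z=.050+off+pinch_z
    movel([x,y,z+.02],.15);movel([x,y,z+.001],.03)
    print("down",state()["wrist_force"],state()["finger_gap"])
    command_gripper(op);movel([x,y,UP],.15);print("t",state()["t"])
E
python3 - <<'E'
from h import *
T=capture("top");f=lambda p:[(245+(u+.5)/5-.5,95+(v+.5)/5-.5) for u,v in p]
for n,p,z in(("c",[(115,214),(353,119)],.064),("a",[(210,373),(380,303)],.064),("d",[(121,164),(239,426)],.042)):
    g,s=bar(T,f(p),z);print(n,np.round(g,4),s)
    if n=="c": gc=g
pick(gc,.042)
E
```

```text
c [ 0.5967 -0.0015 -1.2072] 0.12755083071158643
a [ 0.5092 -0.0303 -1.1985] 0.09047822124199355
d [ 0.5376  0.0285 -2.7379] 0.1482004002579807
grip 0.3935462773469467 39.71045672893524 [-1.11968031  0.16376918  6.69573308] 4.6417
lift gap 0.3893226787694221
```

```bash
python3 - <<'E'
from h import *
place("c")
pick((.5092,-.0303,-1.1985),.042)
place("a")
x,y,_=BOX["a"]
T=capture("top");save(T["color"],"t1.png",(120,95,460,220),2.35)
S=capture("side");save(S["color"],"s1.png",(200,100,460,310),3)
E
```

```text
down [-0.09916422 -0.66243998  0.56267048] 0.39174916436220003
t 9.9583
grip 0.392438928291117 39.57008957862854 [-0.5413108  -0.6413326   5.55262997] 13.05
lift gap 0.3920243994387745
down [-0.33977773 -0.60752213  0.27174984] 0.38590887558767334
t 18.2583
```

View pics/t1.png

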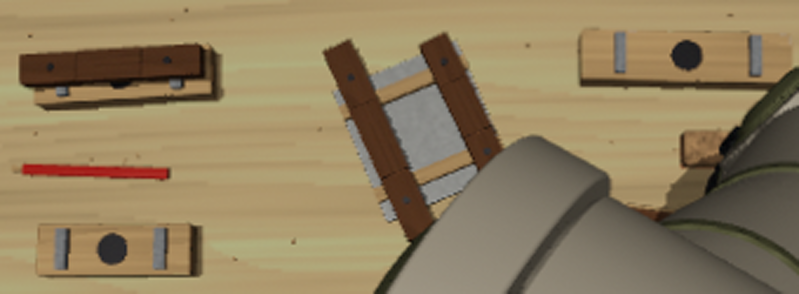

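View pics/s1.png

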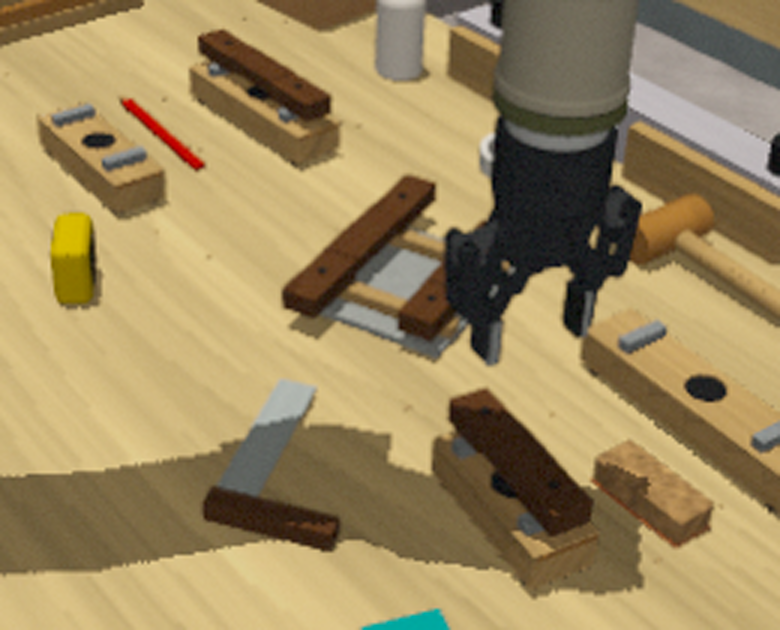

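The pile crop shows d and b clear, resting on low sticks over a thin grey plate. Bar c, with crop dots at (50,68) and (167,60), looks displaced towards +x/+y. Bar a, at side crop (520,460), may be off too. I'll raise the arm out of the way and measure them.

```bash
python3 - <<'E'
from h import *
move_pose([.5,.0,.45],ori(.5,.0,.45,-1.2))
print(state()["position"],state()["tcp_rot"],state()["t"])
x0=state()["joints"]
T=capture("top");S=capture("side")
cv2.imwrite("pics/t2f.png",cv2.cvtColor(T["color"],cv2.COLOR_RGB2BGR));cv2.imwrite("pics/s2f.png",cv2.cvtColor(S["color"],cv2.COLOR_RGB2BGR))
f=lambda p:[(120+u/2.35,95+v/2.35) for u,v in p]
print("c",bar(T,f([(50,68),(167,60)]),.072))
fs=lambda p:[(200+u/3,100+v/3) for u,v in p]
print("c side",bar(S,fs([(225,42),(311,91)]),.072)," a side",bar(S,fs([(486,412),(554,486)]),.072))
im=T["color"]
save(im,"t2.png",(375,165,455,225),5);save(S["color"],"s2.png",(330,220,420,310),5)
a=cv2.imread("pics/t2.png");b=cv2.imread("pics/s2.png")
b=b[:300];print(a.shape,b.shape);cv2.imwrite("pics/ts2.png",cv2.resize(np.hstack([a,b]),None,fx=.93,fy=.93))
save(im,"p2.png",(245,95,345,205),5)
E
```

```text
[ 0.4998005  -0.00089674  0.44934839] [-3.14047232e+00  1.33066207e-04  1.93992233e+00] 19.775
c ((np.float64(0.6193866931754529), np.float64(0.31404832246881464), np.float64(-1.5410718424768823)), np.float64(0.1289271302987129))
c side ((np.float64(0.6197810984171606), np.float64(0.30748909059909024), np.float64(-1.5123959700204492)), np.float64(0.14798989246424976))  a side ((np.float64(0.42203470763063566), np.float64(-0.2997764036191588), np.float64(-1.7371217658817066)), np.float64(0.08915750711204022))
(300, 400, 3) (300, 450, 3)
```

View pics/ts2.png

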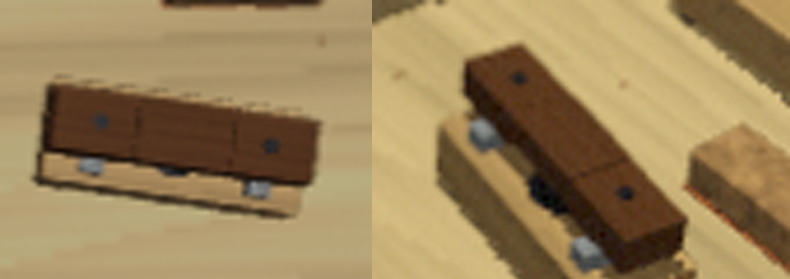

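That was parallax: c measures (.619,.314) against a box centre of (.618,.313), and a from the side is within 1 mm. Next I view the pile crop for the b and d dots.

View pics/p2.png

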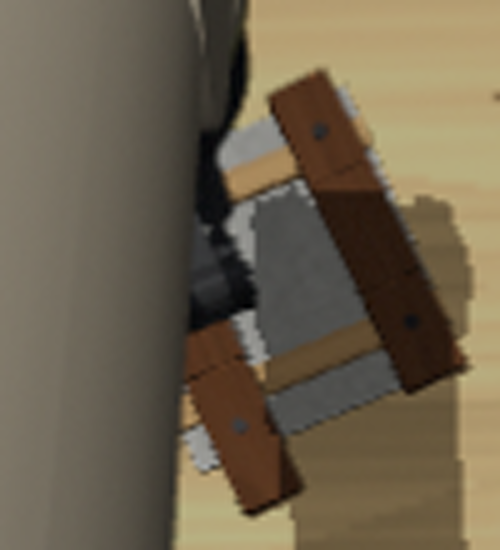

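b's dots are at crop (320,131) and (411,321). d's visible dot (239,426) hasn't moved. The plate under the sticks is thin, so there is room for the fingertips.

```bash
python3 - <<'E'
from h import *
T=capture("top");f=lambda p:[(245+(u+.5)/5-.5,95+(v+.5)/5-.5) for u,v in p]
g,s=bar(T,f([(320,131),(411,321)]),.042);print("b",g,s)
pick((.5376,.0285,-2.7379),.020,op=.6)
place("d")
pick(g,.020,op=.6)
place("b")
x=state()["joints"];move_pose([.45,.1,.45],ori(.45,.1,.45,0))
T=capture("top");S=capture("side")
save(T["color"],"t3.png",(120,85,460,220),2.35);save(S["color"],"s3.png",(200,100,490,310),2.7)
f=lambda p:[(375+(u/.93+.5)/5-.5,165+(v/.93+.5)/5-.5) for u,v in p]
print("a",bar(T,f([(100,121),(271,146)]),.072))
E
```

```text
b (np.float64(0.5704291343916259), np.float64(-0.06587547023973726), np.float64(-2.72630732191968)) 0.10871679939082318
grip 0.39196102478932787 39.91273283958435 [-1.03123146  0.51917449  6.03136553] 22.8917
lift gap 0.3874614323045876
down [ 0.66904857  0.57179036 -1.84502467] 0.3951277422664238
t 28.4583
grip 0.3903370508737635 40.02879023551941 [-1.21727593  0.52034108  5.69252451] 31.6
lift gap 0.38708429560224394
down [ 0.04000337 -0.26255283 -0.3895598 ] 0.39231208051313005
t 37.3917
a ((np.float64(0.4249982806519596), np.float64(-0.2978306694904947), np.float64(-1.7388829789034026)), np.float64(0.09029451528399898))
```

View pics/t3.png

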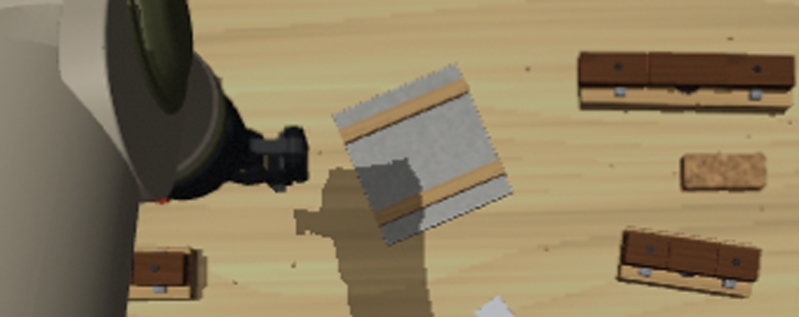

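View pics/s3.png

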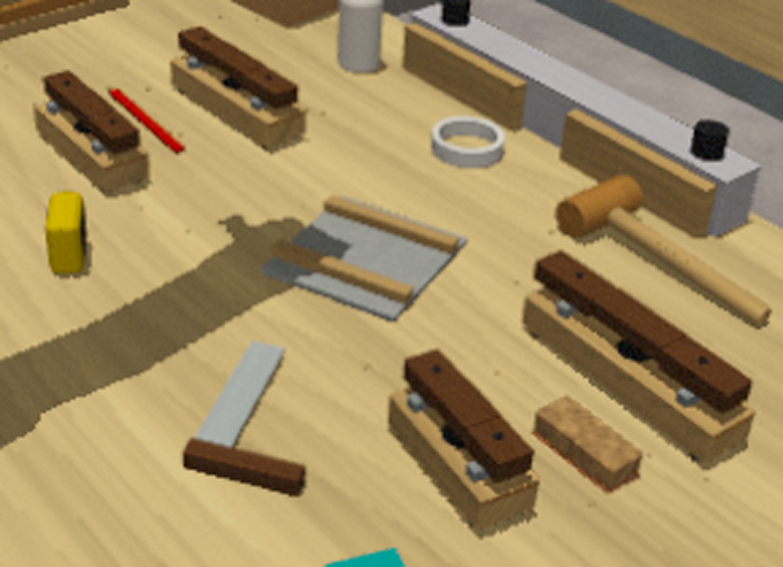

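All four bars lie level on the felts of their own boxes, and the arm is clear. d's dots are at top crop (618,66) and (757,69), and b's at side crop (68,83) and (117,117). I'll check d and b numerically and sign off only if both are within limits.

```bash
python3 - <<'E'
from h import *
T=capture("top");S=capture("side")
d,sd=bar(T,[(120+u/2.35,85+v/2.35) for u,v in[(618,66),(757,69)]],.072)
b,sb=bar(S,[(200+u/2.7,100+v/2.7) for u,v in[(68,83),(117,117)]],.072)
ok=True
for n,g,s in(("d",d,sd),("b",b,sb)):
    e=np.hypot(g[0]-BOX[n][0],g[1]-BOX[n][1]);print(n,np.round(g,4),s,e);ok&=e<.008
if ok: print(sign_off())
E
```

```text
d [ 0.6238 -0.303  -1.6101] 0.1475468324345727 0.004751958092806425
b [ 0.4288  0.3176 -1.5191] 0.10176331745445688 0.0052244280323663385
the job is handed in; nothing more can be done
None
```

All four bars are lying on their own boxes and the job is handed in at about 40 s of the 128 s allowed; camera checks put each bar within about 5 mm of its box centre and in line with it, but the judge's result was not shown.

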